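# Seat the mini blender jug and give it a pulse

## Robot

A 6-joint arm with a two-finger parallel gripper is mounted at the origin on the work surface. World frame = base frame: x ahead of the robot, y to its left, z up, the work surface at z = 0. Lengths are in m, angles in rad, forces in N, time in s.
With the tool pointing down it reaches from about 0.325 to 0.9 m from the base axis. Payload 6.1 kg.
Tool frame: the origin (TCP) lies midway between the tips of the shut fingers; the grasp point (between the pads) lies 19 mm behind it; x points along the fingers, y is the direction in which the jaws open and shut, and the axes are right-handed (so a half turn about x gives the same grasp; the last joint's range is limited). The gripper opens to 85 mm and grips with 20 to 120 N. Pads are 22 mm wide; open, the fingers measure 114 mm over their backs; the gripper's body (76 mm by 85 mm) begins 54 mm behind the grasp point. The pads swing forward as they close: fully open they stand 13 mm farther back than shut.
Start: joints at [-1.31, 0.22, 1.526, -0, 1.395, -0.126], TCP at [0.236, -0.579, 0.231] pointing down, gripper open.
Joint ranges: [-2.98, 2.98], [-0.91, 2.08], [0.09, 2.57], [-1.24, 4.39], [0.2, 2.65], [-2.68, 2.68]. Speed limits (rad/s): [2.57, 2.57, 3.01, 3.14, 3.14, 3.14].

## Interface

Orientations are given as [roll, pitch, yaw] about the fixed x, y, z axes, in that order (R = Rz(yaw) Ry(pitch) Rx(roll)).
In Python, from plant import movep, move_l, set_joints, gripper_to, hold, inverse_kinematics, observe, get_image, get_calibration, Unreachable, job_done gives the robot as it stands. Calls block until the motion is done:
- movep(position, orientation): joint-space move of the TCP to a pose.
- move_l(position, feed=0.15, rotation=None, max_force=None): straight line of the TCP; rotation=None keeps the orientation; feed is the mean speed in m/s. With max_force (N) it stops when the force on the tool has changed by that much, and returns True; else False.
- set_joints(angles): joint-space move.
- gripper_to(opening, f_grip=None): finger opening in m; f_grip is the grip in N (None keeps the last); returns when the fingers have stopped.
- hold(seconds).
- inverse_kinematics(position, orientation): joint angles nearest the present ones, or None.
- observe(): the state.
- get_image(name): name is "scene" or "side" or "wrist"; returns (picture, depth): 384x512x3 uint8, red, green, blue; 384x512 float32, m along the optical axis (not along the pixel's ray), 0 where there is no reading.
- get_calibration(name): a dict with "intrinsics" (3x3 intrinsics, pixels), "dist_coeffs" ([k1, k2, p1, p2, k3] as OpenCV has them; the pictures are not rectified), "world_from_camera" (4x4, takes a point from camera to world coordinates). Camera axes: x right, y down, z forward; pixel columns grow to the right and rows downward; lengths in m; the calibration is good to about 2 mm. A picture is of the moment at which its call begins: read the wrist's pose just before it. get_calibration takes no time and is no camera call; for the wrist camera it gives the pose at the moment of the call.
A pose or a line that the arm cannot do raises Unreachable and nothing moves.
- job_done(): hands the job in, once; it reports no verdict.
The state is a dict: "time_s": time; "q": joint angles; "joint_velocities": joint speeds; "joint_torque": joint torques, N m; "eef_pos": TCP position; "tcp_rot": TCP orientation; "ft_force": force on the tool from outside, world axes, zero at the start; "torque": the same for the moment, N m; "opening": finger opening in m.
Only numpy, scipy, OpenCV 4.12 (cv2) and the standard library are available. Lean on these libraries where they do the work, as an engineer would, in place of code of your own. Each camera call takes 0.05 s, during which the arm holds its last target. There are 200 camera calls.

## Task

Take the small blender jug off its slanted brass draining cradle and lower it upright onto the blender base so that both brass pegs come up through the holes in its foot and it sits fully home; either way round will do, but do not let go of it until it is down on its pegs. Then swing the red-tipped sprung pulse lever on the front of the base all the way to its stop and release it so that it springs back. Leave everything else on the bar cart where it stands.

Things in the scene. Friction and masses are not known exactly. Their poses are not given: they have to be found in the camera images.
- jug: Blender jug, 0.28 kg, 151 mm tall, rigid. Origin: centre of its foot's underside; z up the jug. Steel foot 100 x 56 x 12 mm (x, y, z), 13 mm through holes at x = +-37 mm, y = 0. Round blue-grey body 52 to 62 mm across; black lid 67 mm across, z 105 to 115; black fin grip 44 mm long (x), 18 mm thick (y), z 115 to 151. Starts leaning 0.48 rad on the cradle, top to its front.
- jug_grip (a point): Point inside the jug's fin grip, on the jug's axis, 137 mm above the underside of its foot. Axes as the jug's: grip across y, approach along -z.
- cradle: Fixed slanted draining cradle of brass, 130 x 100 mm, origin under its centre, front (the low end of the slope) to its -x. Its 118 x 85 mm sloping plate carries the jug's foot: plate centre 60 mm above the table, falling 0.48 rad towards -x. A 14 mm high lip across the low end stops the foot.
- base: Fixed grey blender base. Origin under its centre, front to its -x. Housing 120 x 110 mm (x, y), deck 60 mm high; upright brass pegs on the deck at x = +-37 mm, y = 0, 10 mm across, 22 mm tall, tapering to 4 mm over the top 8 mm. In front a low apron, 30 mm high, 100 mm wide, reaches to x = -135 mm and carries the pulse lever.
- dock (a point): Centre of the base's deck, between the pegs, 60 mm above the table, axes as the base's. The jug is home when the underside of its foot lies here with the jug's x along this x, either way round.
- pulse_lever (a joint): Angle of the sprung pulse lever about an upright axis: 0 at rest, growing counterclockwise from above, stop at 1.2 rad. At rest it points 0.6 rad from the base's -x direction towards +y; at the stop 0.6 rad towards -y. Springs back to 0 when let go; at most about 4 N at the tip.
- lever_tip (a point): Top of the lever's upright red finger post, which is 12 mm in diameter, 60 mm from the lever's axis; top 78 mm above the table, the red post reaches down to 34 mm above the table (4 mm above the apron).
- lever_hinge (a point): Point on the lever's upright axis, at x = -90 mm, y = 0 of the base, 30 mm above the table.
- highball: Bystander: blue glass highball, 68 mm across, 145 mm tall; origin under its centre.
- dish: Bystander: round white ceramic dish, 110 mm across, 30 mm tall; origin under its centre.
- strainer: Bystander: chrome julep strainer lying flat, disc 72 mm across with a thin handle reaching 120 mm from the disc's centre along its -x; under 7 mm high; origin under the disc's centre.
- tin_outer: Bystander: stainless shaker tin, 92 mm across the rim, 150 mm tall; origin under its centre.
- tin_inner: Bystander: second shaker tin nested inside the first, its rim about 154 mm above the table; origin under its centre.
- dispenser: Bystander: push-top steel toothpick dispenser, 72 mm across, 117 mm tall; origin under its centre.
- jigger: Bystander: copper jigger, 46 mm across, 90 mm tall; origin under its centre.
Not all that is in view belongs to the job. Leave any green look-alike of the jug alone.

How it is judged:
By the outcome, as a careful person would: the job done as asked, in the order asked, and still so for the second after the job is handed in, with the robot touching nothing.
It also fails if it takes over 62 s, if anything falls off the work surface, if the arm or the gripper's body presses on something with over 40 N, if the wrist force passes 120 N, or if a joint passes its speed limit or range.

## Working session

There is one attempt and no reset: what is moved stays moved. The work goes in short steps, each a Python script; the robot and the scene stay as the last script left them, time stands still between calls to the robot, and variables do not carry over. Pictures are saved under pics/ and viewed, about 8 in all and at most 12, crops included, and the job is handed in when it is done.

```bash
mkdir -p pics; ls
cat > h.py <<'E'
import numpy as np, cv2
from plant import *
def snap(n,f=None):
    c=get_calibration(n); im,d=get_image(n)
    if f: cv2.imwrite('pics/'+f,im[:,:,::-1])
    return im,d,c
def cloud(d,c):
    "world point for every pixel (nan where no depth)"
    h,w=d.shape; K=np.array(c['intrinsics']); D=np.array(c['dist_coeffs']); T=np.array(c['world_from_camera'])
    u,v=np.meshgrid(np.arange(w),np.arange(h))
    n=cv2.undistortPoints(np.stack([u,v],-1).reshape(-1,1,2).astype(float),K,D).reshape(h,w,2)
    P=np.dstack([n[...,0]*d,n[...,1]*d,d])@T[:3,:3].T+T[:3,3]
    P[d<=0]=np.nan
    return P
def ray(px,c,z):
    "pixel to plane at height z"
    K=np.array(c['intrinsics']); D=np.array(c['dist_coeffs']); T=np.array(c['world_from_camera'])
    n=cv2.undistortPoints(np.array(px,float).reshape(-1,1,2),K,D).reshape(-1,2)
    r=np.c_[n,np.ones(len(n))]@T[:3,:3].T; o=T[:3,3]
    return o+r*((z-o[2])/r[:,2])[:,None]
E
python3 - <<'E'
from h import *
a,d,c=snap('scene'); b,d2,c2=snap('side')
np.savez('s0.npz',a=a,b=b,P=cloud(d,c),Q=cloud(d2,c2))
cv2.imwrite('pics/a.png',cv2.resize(np.vstack([a,b])[:,:,::-1],None,fx=.78,fy=.78))
cv2.imwrite('pics/scene.png',a[:,:,::-1]);cv2.imwrite('pics/side.png',b[:,:,::-1])
for k in(c,c2):print(np.round(k['world_from_camera'],3).tolist(),k['intrinsics'])
print(observe())
E
```

```text
pics
[[-0.601, 0.566, -0.564, 1.375], [0.799, 0.419, -0.431, 0.644], [-0.007, -0.71, -0.704, 1.128], [0.0, 0.0, 0.0, 1.0]] [[455.93493506   0.         255.75700582]
 [  0.         455.93493506 191.95195547]
 [  0.           0.           1.        ]]
[[0.998, -0.038, 0.046, 0.534], [-0.059, -0.74, 0.67, -0.668], [0.009, -0.672, -0.741, 0.891], [0.0, 0.0, 0.0, 1.0]] [[375.71518254   0.         259.21502876]
 [  0.         375.71518254 193.1958289 ]
 [  0.           0.           1.        ]]
{'time_s': 0.1, 'q': array([-1.31010763e+00,  2.21170963e-01,  1.52750669e+00,  1.69741330e-05,
        1.39471147e+00, -1.26109004e-01]), 'joint_velocities': array([-0.00017054, -0.00276516, -0.00200451, -0.00065614,  0.00063699,
        0.00028654]), 'joint_torque': array([ 1.38856038e-03, -4.98244679e+01, -3.90544903e+01, -1.62242923e-04,
        5.70789576e-03,  3.46746742e-05]), 'eef_pos': array([ 0.23561812, -0.57828876,  0.23028868]), 'tcp_rot': array([-1.70620457,  1.56899978,  1.8221828 ]), 'ft_force': array([0.83034321, 0.35369088, 0.4559888 ]), 'torque': array([-0.02794866,  0.00938129,  0.02661192]), 'opening': 0.08578335279707516}
```

View pics/scene.png

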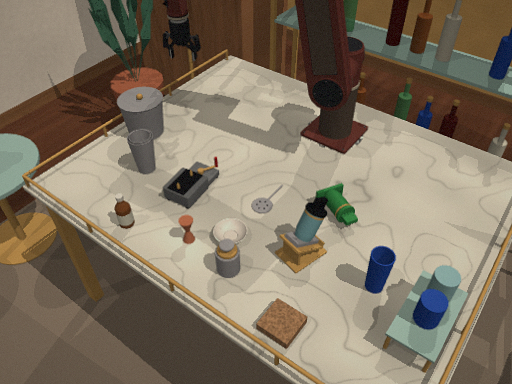

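View pics/side.png

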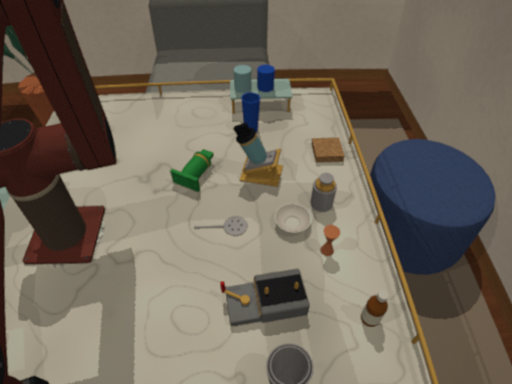

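Run:
```python
from h import *
s=np.load('s0.npz');a,b,P,Q=s['a'],s['b'],s['P'],s['Q']
f=lambda im,x,y,w,h,k:cv2.resize(im[y:y+h,x:x+w,::-1],None,fx=k,fy=k,interpolation=cv2.INTER_CUBIC)
top=np.hstack([f(a,265,175,100,100,3),f(b,215,110,100,100,3)])
bot=np.hstack([f(a,150,140,100,100,3),f(b,215,250,100,100,3)])
cv2.imwrite('pics/crops.png',np.vstack([top,bot]))
for n,X,px in(('scene',P,[(314,215),(319,201),(300,248),(337,203),(190,185),(216,160),(178,185),(199,175)]),('side',Q,[(252,147),(243,130),(262,175),(193,168),(280,290),(223,286),(266,292),(296,287),(245,300)])):
    for u,v in px: print(n,(u,v),np.round(np.nanmedian(X[v-1:v+2,u-1:u+2].reshape(-1,3),0),3))
```

```text
scene (314, 215) [0.58  0.246 0.168]
scene (319, 201) [0.553 0.242 0.197]
scene (300, 248) [0.641 0.243 0.079]
scene (337, 203) [0.402 0.232 0.059]
scene (190, 185) [ 0.627 -0.209  0.062]
scene (216, 160) [ 0.479 -0.221  0.062]
scene (178, 185) [ 0.659 -0.231  0.07 ]
scene (199, 175) [ 0.572 -0.218  0.061]
side (252, 147) [0.569 0.202 0.139]
side (243, 130) [0.544 0.229 0.185]
side (262, 175) [0.602 0.214 0.009]
side (193, 168) [0.38  0.203 0.059]
side (280, 290) [ 0.617 -0.237  0.06 ]
side (223, 286) [ 0.479 -0.224  0.07 ]
side (266, 292) [ 0.582 -0.245  0.068]
side (296, 287) [ 0.655 -0.236  0.068]
side (245, 300) [ 0.531 -0.251  0.043]
```

View pics/crops.png

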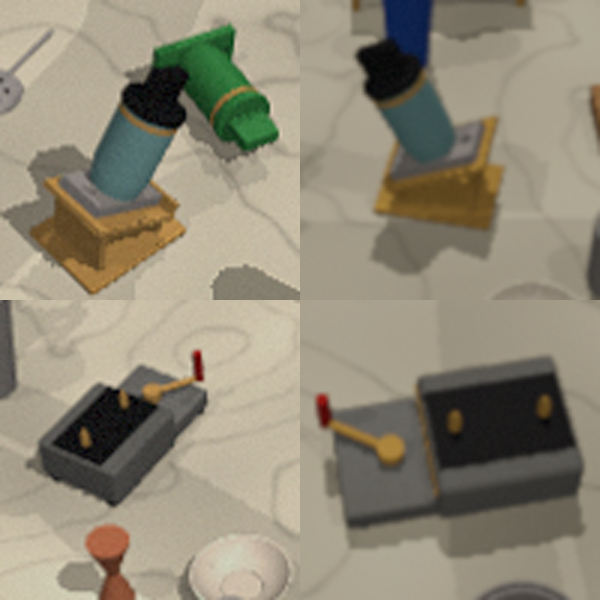

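Run:
```python
from h import *
s=np.load('s0.npz')
C=[s['a'].reshape(-1,3).astype(int),s['b'].reshape(-1,3).astype(int)];X=[s['P'].reshape(-1,3),s['Q'].reshape(-1,3)]
for n,c,x in zip(('scene','side'),C,X):
    hsv=cv2.cvtColor(c.astype(np.uint8)[None],cv2.COLOR_RGB2HSV)[0].astype(int)
    near=lambda x0,x1,y0,y1,z0,z1:(x[:,0]>x0)&(x[:,0]<x1)&(x[:,1]>y0)&(x[:,1]<y1)&(x[:,2]>z0)&(x[:,2]<z1)
    m=near(.5,.76,-.36,-.12,.054,.066)&(hsv[:,1]<90)
    p=x[m,:2].astype(np.float32);print(n,'deck',m.sum(),cv2.minAreaRect(p),'z',np.median(x[m,2]))
    m=near(.5,.76,-.36,-.12,.054,.066)&(c.max(1)<50)
    p=x[m,:2].astype(np.float32);print('  dark',m.sum(),cv2.minAreaRect(p))
    m=near(.5,.76,-.36,-.12,.066,.09)&(hsv[:,1]>90)
    p=x[m];lab=p[:,0]>.615;print('  pegs',[np.round(p[lab==k].mean(0),4) if (lab==k).any() else None for k in(0,1)],m.sum())
    m=near(.4,.56,-.3,-.15,.03,.09)&((hsv[:,0]<6)|(hsv[:,0]>174))&(hsv[:,1]>150)
    p=x[m];print('  red',m.sum(),np.round(np.median(p,0),4),p[:,2].max() if len(p) else 0)
    m=near(.4,.56,-.33,-.12,.025,.034)&(hsv[:,1]<90)
    print('  apron',m.sum(),cv2.minAreaRect(x[m,:2].astype(np.float32)))
    # cradle base footprint/plate
    m=near(.5,.75,.1,.32,.012,.1)&(hsv[:,1]>110)&(hsv[:,0]>10)&(hsv[:,0]<28)
    print('  brass',m.sum(),np.round(np.c_[np.percentile(x[m],2,0),np.percentile(x[m],98,0)],3).tolist())
    m=near(.45,.75,.1,.32,.03,.3)&(c.max(1)<45)&~((hsv[:,0]>40)&(hsv[:,0]<85)&(hsv[:,1]>120))
    p=x[m];print('  black',m.sum(),np.round(np.median(p,0),4));t=p[p[:,2]>np.percentile(p[:,2],80)];print('   top',np.round(t.mean(0),4),np.round(p.max(0),4))
    m=near(.48,.72,.1,.32,.05,.2)&(hsv[:,0]>85)&(hsv[:,0]<115)&(hsv[:,1]>60)
    p=x[m];print('  body',m.sum(),np.round(np.median(p,0),4))
    m=near(.5,.75,.1,.32,.03,.13)&(hsv[:,1]<60)&(c.max(1)>60)
    p=x[m];print('  foot',m.sum(),np.round(np.c_[np.percentile(p,2,0),np.percentile(p,98,0)],3).tolist())
    # plane of foot's top
    if m.sum()>10:
        k=np.median(p,0);u,sv,v=np.linalg.svd(p-k,full_matrices=False);print('   n',np.round(v[2],3),k,sv/np.sqrt(len(p)))
```

```text
scene deck 637 ((0.624049723148346, -0.23762933909893036), (0.12290817499160767, 0.11358463019132614), 6.5609540939331055) z 0.059896713904859844
  dark 398 ((0.6244596838951111, -0.2346900999546051), (0.11535454541444778, 0.07131741940975189), 9.355161666870117)
  pegs [array([ 0.588 , -0.243 ,  0.0742]), array([ 0.6585, -0.2306,  0.0741])] 27
  red 18 [ 0.4816 -0.2186  0.0612] 0.08467926744422627
  apron 191 ((0.5248571038246155, -0.24818940460681915), (0.08039319515228271, 0.1010543555021286), 6.622793197631836)
  brass 477 [[0.56, 0.662], [0.176, 0.276], [0.012, 0.088]]
  black 299 [0.5567 0.2415 0.1735]
   top [0.5483 0.2374 0.196 ] [0.5825 0.2662 0.2057]
  body 458 [0.596  0.2363 0.1229]
  foot 256 [[0.562, 0.646], [0.187, 0.257], [0.047, 0.117]]
   n [ 0.256 -0.365 -0.895] [0.6216353  0.22583218 0.08517423] [0.03079296 0.01799833 0.01075246]
side deck 1823 ((0.61919105052948, -0.2364187389612198), (0.11833732575178146, 0.10978865623474121), 7.07208776473999) z 0.05999569201571975
  dark 1073 ((0.6184391379356384, -0.23608675599098206), (0.11044634878635406, 0.07047060877084732), 7.884619235992432)
  pegs [array([ 0.5828, -0.2426,  0.0761]), array([ 0.654 , -0.2339,  0.076 ])] 40
  red 28 [ 0.477  -0.2241  0.0695] 0.08143293809766472
  apron 932 ((0.5222356915473938, -0.24917103350162506), (0.07476118206977844, 0.10190776735544205), 6.325923442840576)
  brass 279 [[0.542, 0.657], [0.173, 0.246], [0.012, 0.089]]
  black 282 [0.5462 0.2283 0.1749]
   top [0.5437 0.2323 0.1962] [0.5797 0.2595 0.2061]
  body 333 [0.5787 0.203  0.1203]
  foot 264 [[0.545, 0.64], [0.186, 0.241], [0.048, 0.124]]
   n [-0.133 -0.951  0.279] [0.60616003 0.20790442 0.08335041] [0.03295943 0.01574629 0.01499077]
```

```bash
cat >> h.py <<'E'
from scipy.spatial.transform import Rotation as Ro
def jug_R(yaw,lean): return (Ro.from_euler('z',yaw)*Ro.from_euler('y',-lean)).as_matrix()
def tool(Rj,s=1):
    "tool rpy for gripping the jug with attitude Rj"
    R=np.c_[-Rj[:,2],s*Rj[:,1],s*Rj[:,0]]
    return Ro.from_matrix(R).as_euler('xyz')
E
python3 - <<'E'
from h import *
Rj=jug_R(-.2,.48); p=np.array([.544,.235,.195])+.13*Rj[:,2]
for s in(1,-1): print(s,p,inverse_kinematics(p,tool(Rj,s)),inverse_kinematics(np.array([.621,-.237,.25]),tool(jug_R(.12,0),s)))
s=1 if inverse_kinematics(p,tool(Rj,1)) is not None and abs(inverse_kinematics(p,tool(Rj,1))[5])<2 else -1
o=observe(); e=o['eef_pos'].copy(); e[2]=.38
move_l(e,feed=.3); movep(p,tool(Rj,s))
im,d,c=snap('wrist','w1.png'); np.savez('w1.npz',im=im,P=cloud(d,c))
print(s,np.round(c['world_from_camera'],3).tolist(),observe()['time_s'],observe()['eef_pos'])
E
```

```text
1 [0.48516534 0.24692638 0.31030934] [ 0.51131576 -0.28029527  1.93877221 -0.33973083  1.13058764 -0.76863958] [-0.48310981  0.30363014  1.39160158  0.          1.44636094 -2.17390614]
-1 [0.48516534 0.24692638 0.31030934] [ 0.51131576 -0.28029527  1.93877221 -0.33973083  1.13058764  2.37295307] [-0.48310981  0.30363014  1.39160158  0.          1.44636094  0.96768651]
1 [[0.199, 0.694, 0.692, 0.354], [0.98, -0.141, -0.141, 0.274], [-0.0, 0.707, -0.708, 0.403], [0.0, 0.0, 0.0, 1.0]] 3.825 [0.48555388 0.24641836 0.3103844 ]<sys>:0: UserWarning: Gimbal lock detected. Setting third angle to zero since it is not possible to uniquely determine all angles.
```

View pics/w1.png

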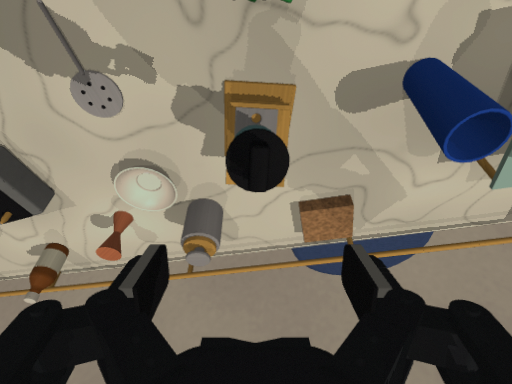

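Run:
```python
from h import *
s=np.load('w1.npz');im,P=s['im'],s['P']
sub=np.zeros(im.shape[:2],bool);sub[60:210,200:320]=1
hsv=cv2.cvtColor(im,cv2.COLOR_RGB2HSV).astype(int);x=P[sub];c=im[sub].astype(int);h=hsv[sub]
ok=np.isfinite(x).all(1);x,c,h=x[ok],c[ok],h[ok]
m=(c.max(1)<50)&(x[:,2]>.12);p=x[m]
Rj=jug_R(-.2,.48);q=p@Rj; o=np.array([.544,.235,.195])@Rj
print('along z of jug, hist rel. guess top:');print(np.histogram(q[:,2]-o[2],bins=np.arange(-.06,.02,.004)))
zt=np.percentile(q[:,2],97)
lo=q[np.abs(q[:,2]-(zt-.036))<.006];hi=q[q[:,2]>zt-.010]
print('ztop',zt-o[2],len(lo),len(hi))
print('lid rect/circle',cv2.minEnclosingCircle(lo[:,:2].astype(np.float32)),'guess',o[:2])
for e in(.002,.004,.007):
    t=q[(q[:,2]>zt-e)];print('fin',len(t),cv2.minAreaRect(t[:,:2].astype(np.float32)),t.mean(0))
# lid plane normal
t=lo[np.abs(lo[:,2]-np.median(lo[:,2]))<.003];k=t.mean(0);v=np.linalg.svd(t-k)[2][2];print('lid n in jug frame',v)
# brass
m=(h[:,1]>110)&(h[:,0]>9)&(h[:,0]<28)&(x[:,2]<.03)
print('brass low',m.sum(),cv2.minAreaRect(x[m,:2].astype(np.float32)),np.percentile(x[m],[2,98],0))
bm=np.zeros(im.shape[:2],np.uint8);bm[sub]=0
full=((hsv[...,1]>100)&(hsv[...,0]>9)&(hsv[...,0]<28)&sub)
e=[np.where(full[r])[0][[0,-1]] for r in range(90,180,10)];print(e)
# left/right edges as lines in world on table level
T=np.load  
m2=full&(np.abs(P[...,2])<.02)
L=[];
for r in range(84,186,4):
    w=np.where(m2[r])[0]
    if len(w): L.append(np.r_[r,P[r,w[0]],P[r,w[-1]]])
print(np.round(L,3))
```

```text
along z of jug, hist rel. guess top:
(array([   0,    0,    0,    0,    0,    4,   17, 2003,  116,   15,   12,
         14,   13,   17,   17,   39,  851,    9,    0]), array([-6.00000000e-02, -5.60000000e-02, -5.20000000e-02, -4.80000000e-02,
       -4.40000000e-02, -4.00000000e-02, -3.60000000e-02, -3.20000000e-02,
       -2.80000000e-02, -2.40000000e-02, -2.00000000e-02, -1.60000000e-02,
       -1.20000000e-02, -8.00000000e-03, -4.00000000e-03,  5.55111512e-17,
        4.00000000e-03,  8.00000000e-03,  1.20000000e-02,  1.60000000e-02]))
ztop 0.007245668106518929 2134 913
lid rect/circle ((0.507992148399353, 0.34079185128211975), 0.0331089161336422) guess [0.52154241 0.33839176]
fin 758 ((0.5085029602050781, 0.3415687680244446), (0.016902517527341843, 0.043055418878793716), 86.3604965209961) [ 0.50824352  0.34140983 -0.04521341]
fin 880 ((0.5083251595497131, 0.34149813652038574), (0.017944855615496635, 0.04336467757821083), 86.65838623046875) [ 0.50775075  0.34141874 -0.04547299]
fin 899 ((0.508324921131134, 0.3414247930049896), (0.018071401864290237, 0.04339877888560295), 86.30619812011719) [ 0.50750741  0.341426   -0.04555435]
lid n in jug frame [-0.00347246  0.03133186  0.999503  ]
brass low 1642 ((0.6599595546722412, 0.22796356678009033), (0.27509433031082153, 0.14367876946926117), 4.962653160095215) [[0.52802598 0.17473963 0.00432358]
 [0.78974728 0.30404041 0.02451839]]Traceback (most recent call last):
  File "<stdin>", line 22, in <module>
IndexError: index 0 is out of bounds for axis 0 with size 0
```

Run:
```python
from h import *
R0=jug_R(-.2,.48); top=R0@np.array([.5083,.3414,np.array([.544,.235,.195])@R0[:,2]+.0070])
Rj=jug_R(-.264,.48); jz=Rj[:,2]; foot=top-.151*jz
print('top',top,'foot',foot,'plate z there should be ~.06')
r=tool(Rj); g=foot+.119*jz
move_l(g+.08*jz,feed=.2,rotation=r)
print('hit',move_l(g,feed=.1,max_force=15),observe()['ft_force'],observe()['eef_pos']-g)
gripper_to(0.0,f_grip=50)
o=observe();print('opening',o['opening'],o['ft_force'],o['time_s'])
move_l(g+.07*jz,feed=.1)
o=observe();print('opening',o['opening'],o['ft_force'],o['time_s'])
snap('side','lift.png')
```

```text
top [0.52991781 0.24092402 0.1950939 ] foot [0.59723065 0.22272875 0.06115766] plate z there should be ~.06
hit False [-0.26385474 -0.41080322  0.5220242 ] [0.0003043  0.00022969 0.00072932]
opening 0.01734975958250983 [-1.96719524  1.53185552  2.21833645] 5.9333
opening 0.017671619590047528 [-0.43357464 -0.23094636 -2.19741654] 6.7833
```

Run:
```python
from h import *
o=observe();e=o['eef_pos'].copy();e[2]=.40
move_l(e,feed=.3)
Rv=jug_R(.12-np.pi/2,0); v=np.array([.630,-.313,.42])
q=inverse_kinematics(v,tool(Rv));print(q)
movep([.56,.05,.42],tool(jug_R(-.6,.1))); movep(v,tool(Rv)); hold(.2)
im,d,c=snap('wrist','w2.png');np.savez('w2.npz',im=im,P=cloud(d,c))
o=observe();print(o['time_s'],o['eef_pos'],o['opening'],np.round(c['world_from_camera'],3).tolist(),c['intrinsics'][0])
```

```text
[-0.57307046  0.37873001  0.98674245  0.          1.77612019 -0.69307046]
10.0167 [ 0.63037902 -0.31166487  0.4206046 ] 0.01754017610567972 [[0.992, 0.116, 0.039, 0.62], [0.122, -0.947, -0.297, -0.235], [0.002, 0.3, -0.954, 0.564], [0.0, 0.0, 0.0, 1.0]] [299.70247828   0.         254.84844422]<sys>:0: UserWarning: Gimbal lock detected. Setting third angle to zero since it is not possible to uniquely determine all angles.
```

View pics/w2.png

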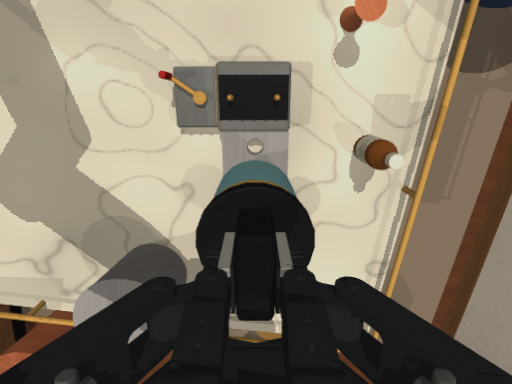

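Run:
```python
from h import *
s=np.load('w2.npz');im,P=s['im'],s['P'];c=get_calibration('wrist');o=observe()
hsv=cv2.cvtColor(im,cv2.COLOR_RGB2HSV).astype(int)
m=((hsv[...,1]>90)&(hsv[...,2]>70)&(hsv[...,0]>8)&(hsv[...,0]<30)).astype(np.uint8)
m[:64]=0;m[128:]=0;m[:,:218]=0;m[:,288:]=0
n,l,st,ce=cv2.connectedComponentsWithStats(m)
pk=[ce[i] for i in range(1,n) if st[i,4]>8];print('pegs px',pk,st[1:,4])
for i in range(1,n):
    p=P[l==i];p=p[p[:,2]>.064];print(' depth z',np.round(np.nanmedian(p,0),4),np.nanmax(p[:,2],initial=0))
g=ray(pk,c,.074);print('peg ray',g, 'mid',g.mean(0),'sep',np.linalg.norm(g[0]-g[1]),'yaw',np.arctan2(*(g[1]-g[0])[[1,0]]))
z=(np.abs(P[...,2]-.06)<.005)&(hsv[...,1]<90);z[:55]=0;z[140:]=0
k=cv2.minAreaRect(P[z][:,:2].astype(np.float32));print('deck',z.sum(),k,np.median(P[z][:,2]))
# foot top + hole
f=np.zeros_like(z);f[128:175,215:295]=1
f&=(P[...,2]>.28)&(P[...,2]<.34)&(hsv[...,1]<60)
print('foot top z',np.nanmedian(P[f][:,2]),'expect',o['eef_pos'][2]-.119+.012)
zf=np.nanmedian(P[f][:,2])
yaw=.12-np.pi/2;J=jug_R(yaw,0)
q=(P[f]-o['eef_pos'])@J;print('foot in hand x',q[:,0].min(),'y',np.percentile(q[:,1],[1,99]),'z by x: ',[(round(a,3),round(np.median(q[np.abs(q[:,0]-a)<.003][:,2]),4)) for a in(-.047,-.042,-.033,-.028)])
h=f.copy();u=np.zeros(f.shape,np.uint8);u[136:158,243:268]=1
hole=(u>0)&(P[...,2]<.28);ys,xs=np.where(hole);print('hole px',xs.mean(),ys.mean(),len(xs))
print('hole in hand',(ray([(xs.mean(),ys.mean())],c,zf-.003)-o['eef_pos'])@J,'expect x -.037')
```

```text
pegs px [array([229.63157895,  96.92105263]), array([276.67567568,  97.        ])] [38 37]
 depth z [ 0.5818 -0.2399  0.0793] 0.0830329068392649
 depth z [ 0.6543 -0.231   0.0792] 0.08421217574911255
peg ray [[ 0.58181885 -0.23999368  0.074     ]
 [ 0.65485082 -0.23114117  0.074     ]] mid [ 0.61833483 -0.23556742  0.074     ] sep 0.07356654195158702 yaw 0.12062569440487185
deck 4856 ((0.6584850549697876, -0.23289403319358826), (0.3605141341686249, 0.11191923171281815), 3.711510181427002) 0.06034028552758125
foot top z 0.3124698439673932 expect 0.3136046008207274
foot in hand x -0.05044932400204493 y [-0.02842806  0.02683829] z by x:  [(-0.047, np.float64(-0.1081)), (-0.042, np.float64(-0.1082)), (-0.033, np.float64(-0.1081)), (-0.028, np.float64(-0.1081))]
hole px 254.4551724137931 145.22758620689655 145
hole in hand [[-0.03776611 -0.00086992 -0.11113476]] expect x -.037
```

```bash
python3 -W ignore - <<'E'
from h import *
t=np.array([.6191,-.2360]);r=tool(jug_R(.12,0))
movep([*t,.36],r); move_l([*t,.225],feed=.15); hold(.3)
e=observe()['eef_pos'];a=Ro.from_euler('xyz',observe()['tcp_rot']).as_matrix();print(e,np.round(a,4).tolist())
t2=t+(t-e[:2]); move_l([*t2,.205],feed=.06);hold(.2)
e=observe()['eef_pos'];print(e,t2)
b,_,_=snap('side');s,_,_=snap('scene')
f=lambda im,x,y,w,h,k:cv2.resize(im[y:y+h,x:x+w,::-1],None,fx=k,fy=k,interpolation=cv2.INTER_CUBIC)
cv2.imwrite('pics/pre.png',np.hstack([f(b,215,220,100,110,4),f(s,140,110,100,110,4)]))
print(observe()['time_s'],observe()['opening'],observe()['ft_force'])
E
```

```text
[ 0.61939265 -0.23614493  0.22580072] [[0.0011, -0.1197, 0.9928], [-0.0006, 0.9928, 0.1197], [-1.0, -0.0007, 0.001]]
[ 0.61907551 -0.23598027  0.20548976] [ 0.61880735 -0.23585507]
13.475 0.017500008623494344 [-0.24400627 -0.161605   -2.6150197 ]
```

View pics/pre.png

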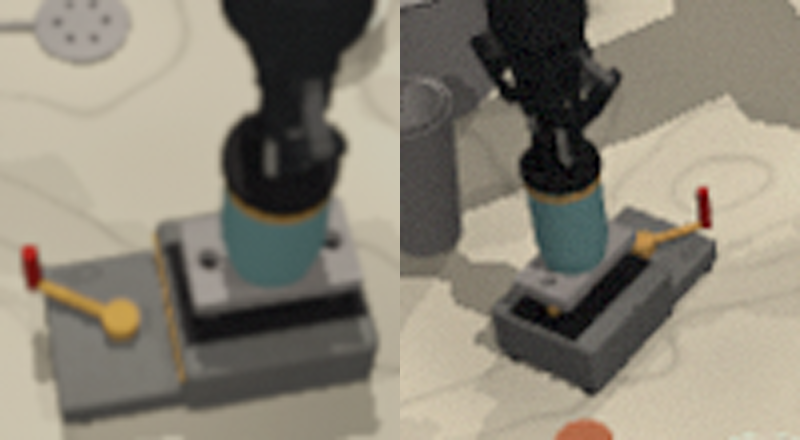

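The jug hangs upright and aligned just above the deck, its holes over the pegs, about 25 mm to go. Now I'll descend with a force guard.

```bash
python3 -W ignore - <<'E'
from h import *
t2=[.61881,-.23586]
hit=move_l([*t2,.176],feed=.03,max_force=8)
o=observe();print(hit,o['eef_pos'],o['ft_force'],o['torque'],o['opening'],o['time_s'])
b,_,_=snap('side');s,_,_=snap('scene')
f=lambda im,x,y,w,h,k:cv2.resize(im[y:y+h,x:x+w,::-1],None,fx=k,fy=k,interpolation=cv2.INTER_CUBIC)
cv2.imwrite('pics/down.png',np.hstack([f(b,215,220,100,110,4),f(s,140,110,100,110,4)]))
E
```

```text
True [ 0.6187023  -0.23605681  0.18123143] [ 1.55631092 -0.90895486  4.80127276] [-0.06002762 -0.0881522   0.02156217] 0.01747293357906363 14.225
```

View pics/down.png

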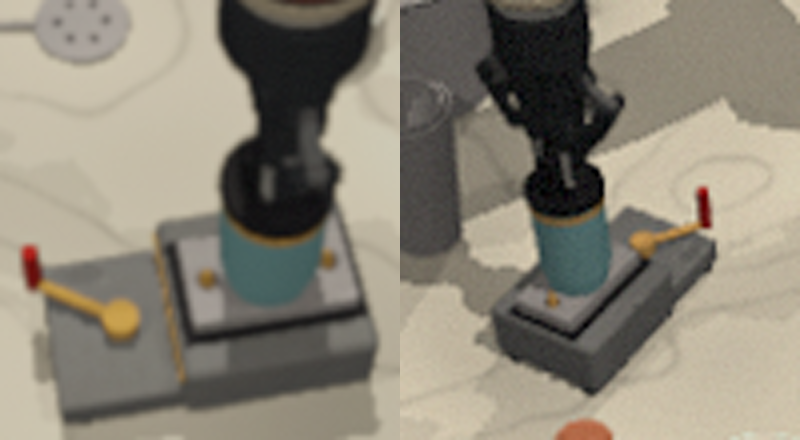

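```bash
python3 -W ignore - <<'E'
from h import *
t2=[.61881,-.23586]
hit=move_l([*t2,.176],feed=.02,max_force=12)
o=observe();print(hit,o['eef_pos'],o['ft_force'],o['opening'])
gripper_to(.06); o=observe();print(o['ft_force'],o['eef_pos'],o['opening'])
move_l([*t2,.30],feed=.2)
d=snap('wrist');o=observe();print(o['time_s'],o['ft_force'])
b,D,c=snap('side');s,D2,c2=snap('scene')
np.savez('s2.npz',a=s,b=b,P=cloud(D2,c2),Q=cloud(D,c))
P=cloud(D,c);hsv=cv2.cvtColor(b,cv2.COLOR_RGB2HSV).astype(int)
for n,im,P in(('side',b,cloud(D,c)),('scene',s,cloud(D2,c2))):
    hsv=cv2.cvtColor(im,cv2.COLOR_RGB2HSV).astype(int)
    m=(P[...,0]>.55)&(P[...,0]<.7)&(P[...,1]>-.28)&(P[...,1]<-.19)
    l=m&(im.max(2)<60)&(P[...,2]>.2)&(P[...,2]<.25);print(n,'fin top z',np.nanpercentile(P[l][:,2],[50,95]),np.nanmedian(P[l],0))
    k=m&(hsv[...,1]<60)&(im.max(2)>100)&(np.abs(P[...,2]-.072)<.012);print(' foot top z',k.sum(),np.median(P[k],0))
f=lambda im,x,y,w,h,k:cv2.resize(im[y:y+h,x:x+w,::-1],None,fx=k,fy=k,interpolation=cv2.INTER_CUBIC)
cv2.imwrite('pics/rel.png',np.hstack([f(b,215,220,100,110,4),f(s,140,110,100,110,4)]))
E
```

```text
True [ 0.61883661 -0.23632555  0.18119172] [-1.29346898  0.05075313  4.0046674 ] 0.01727608935286696
[ 0.11805805 -0.82048809  0.4038539 ] [ 0.61883027 -0.23625837  0.18055575] 0.06021405680288054
15.8167 [ 0.81062394 -0.40476756 -0.4464961 ]
side fin top z [0.21138082 0.21428737] [ 0.61734407 -0.24107004  0.21138082]
 foot top z 388 [ 0.59056532 -0.2415948   0.07233118]
scene fin top z [0.20817173 0.21245115] [ 0.62653351 -0.23335019  0.20817173]
 foot top z 160 [ 0.649389   -0.22116683  0.07176514]
```

View pics/rel.png

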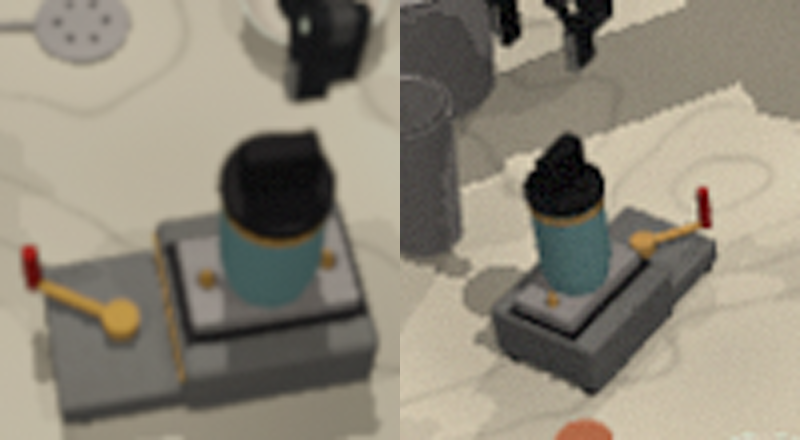

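```bash
python3 -W ignore - <<'E'
from h import *
c_,s_=np.cos(.12),np.sin(.12)
W=lambda x,y,z:np.array([.619+c_*x-s_*y,-.236+s_*x+c_*y,z])
r=tool(jug_R(.12-np.pi/2,0))
gripper_to(0.0); X=-.148;Z=.056
movep(W(X,.085,.25),r); move_l(W(X,.085,Z),feed=.2); hold(.1)
h0=move_l(W(X,.058,Z),feed=.1)
F0=observe()['ft_force']
h=move_l(W(X,-.03,Z),feed=.06,max_force=14)
o=observe();e=o['eef_pos']-W(0,0,0);print(h,'base y',-s_*e[0]+c_*e[1],'x',c_*e[0]+s_*e[1],o['ft_force']-F0,o['time_s'])
hold(.2);print(observe()['ft_force']-F0)
b,D,c=snap('side');s,D2,c2=snap('scene')
hsv=cv2.cvtColor(b,cv2.COLOR_RGB2HSV).astype(int);P=cloud(D,c)
f=lambda im,x,y,w,h,k:cv2.resize(im[y:y+h,x:x+w,::-1],None,fx=k,fy=k,interpolation=cv2.INTER_CUBIC)
cv2.imwrite('pics/lev.png',np.hstack([f(b,195,235,100,110,4),f(s,160,110,100,110,4)]))
E
```

```text
True base y -0.017433923977099065 x -0.1468551942866286 [0.09224743 4.88920077 3.98455801] 20.7
[0.84146553 4.86822509 4.30881996]
```

View pics/lev.png

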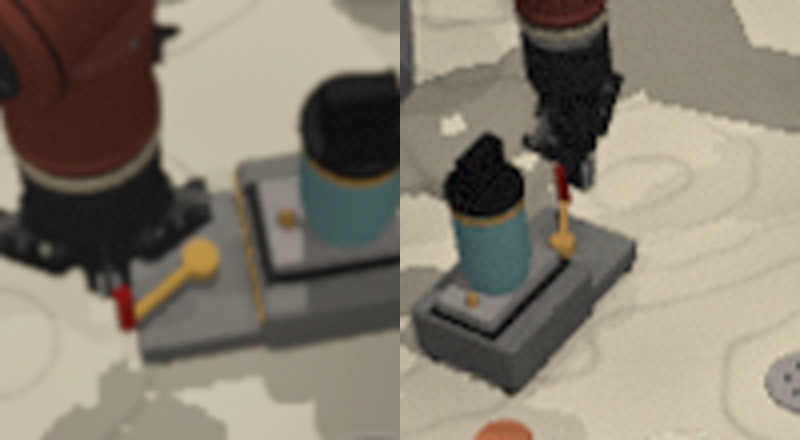

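```bash
python3 -W ignore - <<'E'
from h import *
c_,s_=np.cos(.12),np.sin(.12)
W=lambda x,y,z:np.array([.619+c_*x-s_*y,-.236+s_*x+c_*y,z])
X=-.148;Z=.056
h=move_l(W(X,-.03,Z),feed=.03,max_force=12)
o=observe();e=o['eef_pos']-W(0,0,0);print(h,'base y',-s_*e[0]+c_*e[1],o['ft_force'])
hold(.2)
move_l(W(X,.085,Z),feed=.25); move_l(W(X,.085,.25),feed=.25); movep([.40,-.10,.40],tool(jug_R(.12-np.pi/2,0))); hold(.5)
b,D,c=snap('side');s,D2,c2=snap('scene')
for n,im,P in(('side',b,cloud(D,c)),('scene',s,cloud(D2,c2))):
    hsv=cv2.cvtColor(im,cv2.COLOR_RGB2HSV).astype(int)
    m=(P[...,0]>.4)&(P[...,0]<.56)&(P[...,1]>-.32)&(P[...,1]<-.15)&(P[...,2]>.03)&(P[...,2]<.09)&((hsv[...,0]<6)|(hsv[...,0]>174))&(hsv[...,1]>150)
    print(n,'red',m.sum(),np.round(np.median(P[m],0),4))
    m=(P[...,0]>.55)&(P[...,0]<.7)&(P[...,1]>-.28)&(P[...,1]<-.19)
    k=m&(hsv[...,1]<60)&(im.max(2)>100)&(np.abs(P[...,2]-.072)<.012);print(' foot top z',k.sum(),np.median(P[k],0))
o=observe();print(o['time_s'],o['ft_force'])
cv2.imwrite('pics/end.png',np.hstack([cv2.resize(b,(400,300)),cv2.resize(s,(400,300))])[:,:,::-1])
E
```

```text
True base y -0.01754901366002017 [-0.95461557  3.91049192  2.8379181 ]
side red 27 [ 0.477  -0.2243  0.0723]
 foot top z 287 [ 0.58802251 -0.23935849  0.07267489]
scene red 19 [ 0.4813 -0.218   0.0613]
 foot top z 153 [ 0.6496131  -0.22229577  0.07225427]
24.3167 [ 0.76943464 -1.25677993  0.5747028 ]
```

View pics/end.png

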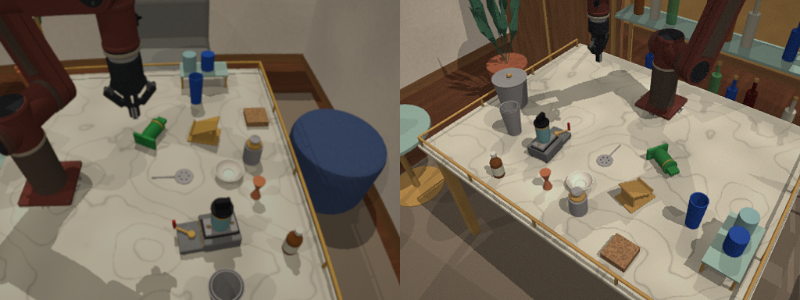

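```bash
python3 -c "
from plant import *
print(job_done(),observe()['time_s'])"
```

```text
the job is handed in; nothing more can be done
the job is handed in; nothing more can be done
```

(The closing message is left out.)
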